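Show a small smoked cheese in the serving tongs

TASK

A customer wants to see the smaller of the two pear-shaped smoked cheeses: pick up the steel tongs by the black grips on their arms, close their jaws on that cheese where it stands on the wooden crate, and lift it in the tongs. Use only the tongs on food - the gripper itself must not touch the cheese - and leave everything else on the crate and the counter where it is. Finish while still gripping the tongs, with the cheese held still in their jaws, clear of everything and at least 15 cm above the counter.

Things in the scene. Friction and masses are not known exactly. Their poses are not given: they have to be found in the camera images.
- tongs: pivot head of the steel tongs lying flat on the counter: barrel 18 mm across, 26 mm high; origin at the centre of its underside. x points along the tongs' middle line to the jaws, z up, square to the plane of the arms. Tongs: 290 mm long, 115 g. The linked arms move equally about the middle line, sprung open: 6 N on each grip starts to close them, 9.5 N at 50 mm jaw gap.
- tongs_grip (a point): point on the middle line midway between the black grips, 100 mm from the pivot, 13 mm above the underside; the centre of mass is about 10 mm ahead. Each grip is a flat sleeve on the arm's outer side, 62 to 142 mm from the pivot, 2 to 24 mm above the underside. Width over the grips: about 57 mm open, 46 mm (sides parallel: best to carry) half closed, 37 mm at 50 mm jaw gap.
- tongs_jaws (a point): point on the middle line midway between the jaws, 215 mm from the pivot (115 mm ahead of tongs_grip), 13 mm above the underside. Jaws: slightly hollow scoops, 45 mm long, 26 mm high (0 to 26 mm above the underside); the gap between them is about 95 mm when open, 70 mm with the grips squeezed to 46 mm, under 10 mm when shut.
- tongs_left: the tongs' arm on its +y side, with its grip and jaw; frame at the pivot, same as the tongs' frame when open, turns about z by up to -0.2 rad as the tongs close (about -0.1 rad with the jaws 50 mm apart).
- tongs_right: the tongs' arm on its -y side, with its grip and jaw; frame at the pivot, turns about z by up to +0.2 rad as the tongs close.
- small_cheese: the smaller pear-shaped smoked cheese, standing upright on the crate, about 90 g: flat foot, belly 50 mm across (from 7 to 27 mm above its foot), narrowing to a corded neck 20 mm across at 51 mm and a knob-like head on top, 73 mm high in all; origin at the centre of its underside.
- small_cheese_belly (a point): centre of the small cheese's belly, on its axis 18 mm above its underside: the height to grip it.
- crate: flat wooden crate turned bottom up as a riser, fixed, 200 mm along its x, 360 mm along its y, 45 mm high; origin at the centre of its underside; its x points roughly away from the robot. On its top stand the two pear-shaped cheeses and a bread roll in a row along its y, about 120 mm apart, in any order.
- large_cheese: the larger pear-shaped smoked cheese, standing upright on the crate: belly 66 mm across, 96 mm high; origin at the centre of its underside. A bystander.
- roll: oval bread roll on the crate, 76 x 49 mm, 38 mm high; origin at the centre of its underside. A bystander.
- bottle: wine bottle standing on the counter's far part, 72 mm across, 226 mm high; origin at the centre of its underside. A bystander.
- cheese_box: round wooden cheese box with its lid on, 116 mm across, 50 mm high; origin at the centre of its underside. A bystander.
- jar: small preserve jar, 60 mm across, 75 mm high; origin at the centre of its underside. A bystander.
- salami: netted salami lying flat, 218 x 48 mm, 48 mm high, long along its x; origin at the centre of its underside. A bystander.
- crock: round grey clay crock with its lid, 146 mm across, 94 mm high; origin at the centre of its underside. A bystander.
- knife: short cheese knife lying flat on the counter near the robot, 200 mm long along its x, 18 mm high; origin on its underside near the middle. A bystander.
Things that resemble listed ones, but are neither listed nor needed, are in the scene too. Leave any turquoise look-alike of the small_cheese alone.

How it is judged (in metres and radians):
On the way, in this order (a step that is already met when the one before it is completed fails the run):
1. the tongs are picked up by their grips, off the counter, with the cheese still in its place (contact force between the fingers and tongs_left above 0.5 N and contact force between the fingers and tongs_right above 0.5 N and height (world z) of tongs above 0.02 m and distance of small_cheese from where it was at the start of the episode below 0.02 m), for 0.2 s.
2. both jaws are closed on the small cheese where it stands on the crate (contact force between the fingers and tongs_left above 0.5 N and contact force between the fingers and tongs_right above 0.5 N and contact force between small_cheese and tongs_left above 0.3 N and contact force between small_cheese and tongs_right above 0.3 N and contact force between small_cheese and crate above 0.02 N and angle between small_cheese's own z axis and vertical below 0.5 rad and distance of small_cheese from where it was at the start of the episode below 0.05 m), for 0.05 s.
At the end, for the whole second after the job is handed in: The fingers press on both arms of the tongs and both jaws on the small cheese; its belly is 145 mm or more above the counter and within 50 mm of the jaws' mid-point (130 mm or more up); cheese and tongs are off the crate, the robot does not touch the cheese, and it moves slower than 30 mm/s (contact force between the fingers and tongs_left above 0.5 N and contact force between the fingers and tongs_right above 0.5 N and contact force between small_cheese and tongs_left above 0.3 N and contact force between small_cheese and tongs_right above 0.3 N and height (world z) of small_cheese_belly above 0.145 m and height (world z) of tongs_jaws above 0.13 m and contact force between each of small_cheese, tongs and crate below 0.05 N and contact force between small_cheese and the arm below 0.05 N and contact force between small_cheese and the fingers below 0.05 N and linear speed of small_cheese below 0.03 m/s and distance between small_cheese_belly and tongs_jaws below 0.05 m); the arm keeps its last pose, push and grip.
It fails at once if the robot itself touches the small cheese, the large cheese or the roll (contact force between any of the fingers, the arm and small_cheese above 0.5 N or contact force between any of the fingers, the arm and large_cheese above 0.5 N or contact force between any of the fingers, the arm and roll above 0.5 N).
It fails at once if another thing on the crate or counter is displaced by more than 25 mm or knocked over (distance of any of large_cheese, roll, bottle, cheese_box, jar, salami, crock, knife from where it was at the start of the episode above 0.025 m or angle between any of large_cheese, roll, bottle, cheese_box, jar, salami, crock, knife's own z axis and vertical above 0.4 rad).
It also fails if it takes over 42 s, if anything falls off the work surface, if the arm or the gripper's body presses on something with over 40 N, if the wrist force passes 120 N, or if a joint passes its speed limit or range.

ROBOT

A 6-joint arm with a two-finger parallel gripper is mounted at the origin on the work surface. World frame = base frame: x ahead of the robot, y to its left, z up, the work surface at z = 0. Lengths are in mm, angles in rad, forces in N, time in s.
With the tool pointing down it reaches from about 300 to 775 mm from the base axis. Payload 14.6 kg.
Tool frame: the origin (TCP) lies midway between the tips of the shut fingers; the grasp point (between the pads) lies 19 mm behind it; z points along the fingers, y is the line along which they close (so a half turn about z gives the same grasp; the last joint's range is limited). The gripper opens to 94 mm and grips with 3 to 60 N. Pads are 16 mm wide; open, the fingers measure 119 mm over their backs; the gripper's body (75 mm by 177 mm) begins 78 mm behind the grasp point.
Start: joints at [1.035, 0.3, 1.521, -0, 1.321, -0.067], TCP at [248.495, 490.652, 205.446] pointing down, gripper open.
Joint ranges: [-3.03, 3.03], [-0.79, 2.21], [0.23, 2.52], [-1.04, 4.18], [0, 3.07], [-2.55, 2.55]. Speed limits (rad/s): [2.22, 2.22, 2.57, 3.14, 3.14, 3.14].

INTERFACE

Orientations are given as [roll, pitch, yaw] about the fixed x, y, z axes, in that order (R = Rz(yaw) Ry(pitch) Rx(roll)).
In Python, from cell import manip, camera gives the robot as it stands.
- The arm moves only by the tool move_arm, never from a script. Its arguments are lists of equal length, an entry for each row: "dp": the shift along the world's x, y, z in mm, a list of three; "rotation": the turn, a rotation vector about the world's x, y, z in rad, a list of three; "hand": the opening, from 0 (shut) to 1 (fully open). A call has 1 to 10 rows; each row shifts and turns the commanded pose from where the row before left it; what a row does not reach is not made up. A row lasts 1/8 s, in which the tool goes at most 62.5 mm and 10.7 degrees, less where a joint would pass 70% of its speed; a pose out of reach is approached as far as the arm can. A call with a gripper value outside its range is refused whole. The fingers move at their own pace and stop on an object; "newtons" is the grip in N (left out, the last holds). Time passes only in rows, so rows that do not move let the fingers close. It gives the time, the measured TCP pose, the force, the opening and the grip force at its end, in the units of the state.
- manip.read_state(): the state, without advancing time (a new reading comes with each control period).
- camera(name): name is "scene" or "side" or "wrist"; returns a dict with "image" (480x640x3 uint8, red, green, blue), "fx", "fy", "cx", "cy" (pixels), "R" (3x3) and "t" (3): a world point X has camera coordinates R X + t; the wrist camera has in their place "mount" (4x4, takes a point from camera to tool coordinates, whose origin is the TCP and whose axes are the flange's). Camera axes: x right, y down, z forward; pixel columns grow to the right and rows downward; lengths in mm; the calibration is good to about 2 mm. The wrist camera is an equidistant fisheye: a pixel r from the principal point sees the ray r / f radians off the axis. A picture is of the moment at which its call begins: read the wrist's pose just before it. There is no depth.
- manip.sign_off(): hands the job in; it is judged then, once.
The state is a dict: "clock": time; "joints": joint angles; "qd": joint speeds; "effort": joint torques, N m; "eef_pos": TCP position; "eef_rot": TCP orientation; "wrist_force": force on the tool from outside, world axes, zero at the start; "moment": the same for the moment, N m; "finger_gap": finger opening in mm; "finger_force": force on a finger pad.
Only numpy, scipy, OpenCV 4.12 (cv2) and the standard library are available. Lean on these libraries where they do the work, as an engineer would, in place of code of your own. Each camera call takes 0.05 s, during which the arm holds its last target. There are 200 camera calls.

## Working session

There is one attempt and no reset: what is moved stays moved. The work goes in short steps, Python scripts to look and compute and a tool call to move; the robot and the scene stay as the last step left them, time stands still between calls to the robot, and variables do not carry over. Pictures are saved under pics/ and viewed, at most 10 in all, crops included, and the job is handed in when it is done.

Besides the shell and the picture viewer there is one more tool, called in YAML: its name, and indented under it one key for each argument. move_arm: Moves the arm, as the interface text tells. Its arguments: {"type":"object","properties":{"dp":{"type":"array","items":{"type":"array","items":{"type":"number"}}},"rotation":{"type":"array","items":{"type":"array","items":{"type":"number"}}},"hand":{"type":"array","items":{"type":"number"}},"newtons":{"type":"number"}},"required":["dp","rotation","hand"]}

```bash
mkdir -p pics; ls; cat > h.py <<'E'
import numpy as np, cv2, pickle
from cell import manip, camera
from scipy.spatial.transform import Rotation as Rn
def shot(name,fn):
    s=manip.read_state(); c=camera(name); c['state']=s
    cv2.imwrite(f'pics/{fn}.png',c['image'][:,:,::-1]); pickle.dump(c,open(f'pics/{fn}.pkl','wb')); return c
def load(fn): return pickle.load(open(f'pics/{fn}.pkl','rb'))
def ray(c,u,v):
    if 'mount' in c:
        x=(u-c['cx'])/c['fx'];y=(v-c['cy'])/c['fy'];r=np.hypot(x,y)
        d=np.array([x/r*np.sin(r),y/r*np.sin(r),np.cos(r)]) if r>1e-9 else np.array([0,0,1.])
        M=np.array(c['mount']);s=c['state'];R=Rn.from_euler('xyz',s['eef_rot']).as_matrix()
        return R@M[:3,3]+np.array(s['eef_pos']), R@M[:3,:3]@d
    R=np.array(c['R']);t=np.array(c['t'])
    d=np.array([(u-c['cx'])/c['fx'],(v-c['cy'])/c['fy'],1]);d/=np.linalg.norm(d)
    return -R.T@t, R.T@d
def atz(c,u,v,z):
    o,d=ray(c,u,v); return (o+d*(z-o[2])/d[2]).round(1)
def tri(obs):
    A=0;b=0;P=[]
    for c,u,v in obs:
        o,d=ray(c,u,v);M=np.eye(3)-np.outer(d,d);A=A+M;b=b+M@o;P.append((M,o))
    x=np.linalg.solve(A,b); return x.round(1),[round(float(np.linalg.norm(M@(x-o))),1) for M,o in P]
def proj(c,X):
    X=np.array(X,float)
    if 'mount' in c:
        M=np.array(c['mount']);s=c['state'];R=Rn.from_euler('xyz',s['eef_rot']).as_matrix()
        p=M[:3,:3].T@(R.T@(X-np.array(s['eef_pos']))-M[:3,3]);th=np.arctan2(np.hypot(p[0],p[1]),p[2]);h=np.hypot(p[0],p[1])
        return c['cx']+c['fx']*th*p[0]/h,c['cy']+c['fy']*th*p[1]/h
    p=np.array(c['R'])@X+np.array(c['t']);return c['cx']+c['fx']*p[0]/p[2],c['cy']+c['fy']*p[1]/p[2]
E
python3 - <<'E'
from h import *
for n in ['scene','side','wrist']:
    c=shot(n,n+'0'); 
    print(n,c['fx'],c['cx'],c['cy'])
    if n!='wrist': print('cam at',-np.array(c['R']).T@np.array(c['t']))
    else: print(c['mount'])
print(manip.read_state())
E
```

```text
pics
scene 472.51563779304024 326.027642631006 243.9332473800268
cam at [1388.80093623  109.29664091  938.20369339]
side 584.3508143593687 326.8578802143075 253.3782588389422
cam at [ 151.33778822 -968.90791122 1102.00721465]
wrist 371.64829954431775 316.7873456765301 245.49750699896111
[[-9.76590657e-05 -9.64806667e-01 -2.62960237e-01  7.72682902e+01]
 [ 9.99999740e-01 -2.82045973e-04  6.63449337e-04 -1.17938316e-01]
 [-7.14267219e-04 -2.62960104e-01  9.64806443e-01 -1.79740349e+02]
 [ 0.00000000e+00  0.00000000e+00  0.00000000e+00  1.00000000e+00]]
{'clock': 0.15, 'joints': array([ 1.03539249e+00,  3.00334403e-01,  1.52141807e+00,  2.69314842e-05,
        1.32066689e+00, -6.65441811e-02]), 'qd': array([-0.00060861, -0.00160493, -0.00257457, -0.00056093,  0.0018868 ,
       -0.00062646]), 'effort': array([ 1.00779682e-03, -5.31959724e+01, -3.52822602e+01,  7.07624503e-02,
        2.36247887e-02, -4.86437182e-05]), 'eef_pos': array([248.40345851, 490.50428714, 205.03026785]), 'eef_rot': array([-3.14076950e+00, -8.10025012e-05,  2.67272628e+00]), 'wrist_force': array([ 0.67119292, -0.20641533, -0.09042477]), 'moment': array([-0.07843912, -0.01663475, -0.04443452]), 'finger_force': 0.0, 'finger_gap': 93.65694547371037}
```

View pics/scene0.png

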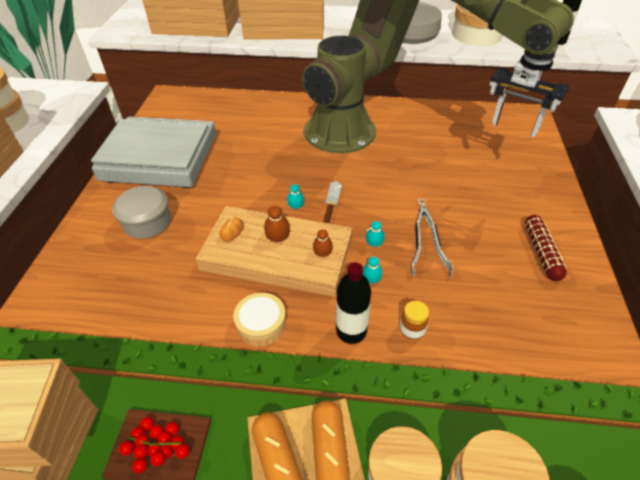

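View pics/side0.png

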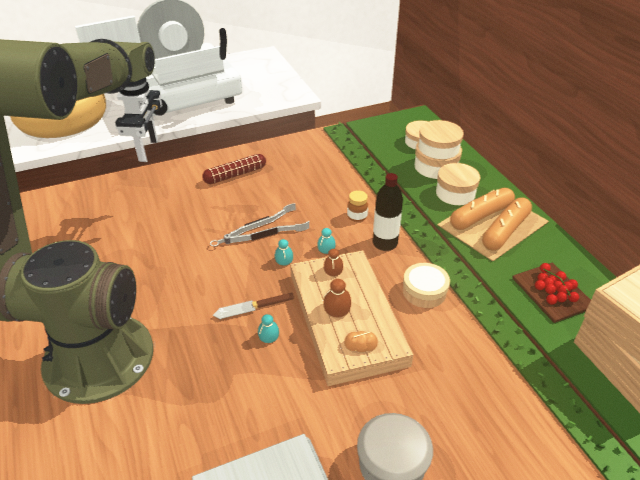

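View pics/wrist0.png

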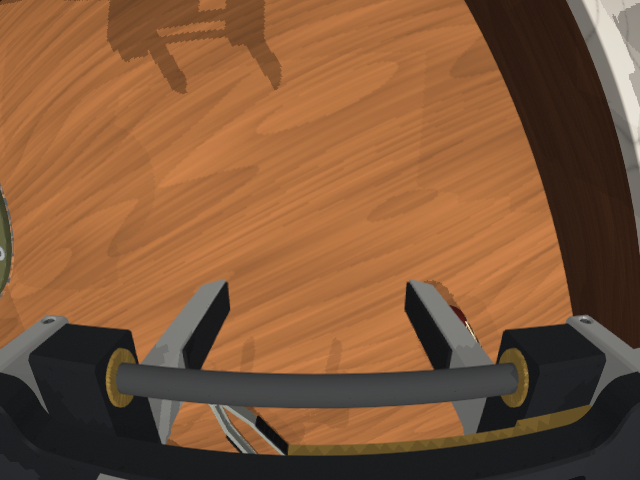

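Scene picture: tongs have their pivot at (422,203) and jaw tips at (415,272) and (449,273). The brown small cheese is at (322,242). Side picture: pivot (215,243), jaw tips (293,208) and (308,228), small cheese (333,263).
Candidates for the small cheese (scene pixels): brown small (322,242), brown large (277,225), and turquoise at (296,196), (375,233) and (373,268). I choose the smaller brown one on the crate.

```bash
python3 - <<'E'
from h import *
a,b=load('scene0'),load('side0')
for n,p,q in [('cheese head',(322,234),(333,255)),('cheese foot-ish',(322,250),(333,273)),('lhead',(276,211),(338,284)),('pivot',(421,204),(222,242)),('jawA',(416,272),(291,208)),('jawB',(449,272),(308,226)),('turqA head',(375,225),(284,242)),('turqB head',(373,260),(327,231)),('turqC',(295,188),(268,319)),('roll',(231,229),(361,341)),('bottle top',(355,268),(392,178)),('jar lid',(416,310),(358,196))]:
    print(n,*tri([(a,*p),(b,*q)]))
for n,p in [('crate',(228,209)),('crate',(352,233)),('crate',(332,280)),('crate',(199,258))]: print(n,atz(a,*p,45))
for n,p in [('crate',(292,264)),('crate',(370,252)),('crate',(411,356)),('crate',(329,370))]: print(n,atz(b,*p,45))
im=np.hstack([cv2.resize(b['image'][200:300,200:350],None,fx=2.6,fy=2.6,interpolation=2),cv2.resize(a['image'][180:280,300:455],None,fx=2.6,fy=2.6,interpolation=2)])
cv2.imwrite('pics/crop1.png',im[:,:,::-1]);print(im.shape)
E
```

```text
cheese head [592.8   7.8 102.2] [1.6, 1.6]
cheese foot-ish [591.9   6.2  41.3] [2.7, 2.7]
lhead [ 551.7 -112.3  128.8] [2.1, 2.1]
pivot [366.6 264.5  16.7] [4.4, 4.4]
jawA [601.  267.5  33.2] [29.7, 29.7]
jawB [618.  307.8 -11.7] [36.3, 36.3]
turqA head [509.8 138.2  66. ] [0.2, 0.2]
turqB head [632.4 136.8  66. ] [1.4, 1.4]
turqC [382.9 -93.7  61.8] [1.7, 1.7]
roll [ 556.2 -235.6   57.8] [0.7, 0.7]
bottle top [794.9  96.6 223.8] [2.7, 2.7]
jar lid [773.5 236.9  72.7] [1.2, 1.2]
crate [ 468.5 -267.3   45. ]
crate [524.9  79.9  45. ]
crate [686.4  43.3  45. ]
crate [ 651.6 -295.2   45. ]
crate [506.4  72.   45. ]
crate [714.1  33.9  45. ]
crate [ 646.  -309.4   45. ]
crate [ 462.2 -272.2   45. ]
(260, 793, 3)
```

View pics/crop1.png

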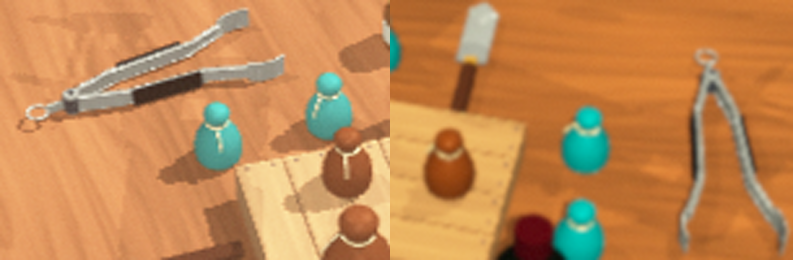

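The crop confirms the choice: brown cheese with cord on the crate corner, two turquoise look-alikes on the counter beside it, tongs with black grips. I had the jaw correspondence swapped, so I'm re-measuring.

```bash
python3 - <<'E'
from h import *
a,b=load('scene0'),load('side0')
S=lambda u,v:(a,(u-390)/2.6+300,v/2.6+180)
T=lambda u,v:(b,u/2.6+200,v/2.6+200)
p=tri([S(712,76),T(71,95)]);r=tri([S(684,246),T(283,60)]);l=tri([S(786,246),T(247,14)])
print(p,r,l)
for pt in (p,r,l): print(pt)
m=(r[0]+l[0])/2;d=m-p[0];print('mid',m,'yaw',np.arctan2(d[1],d[0]),np.hypot(*d[:2]),np.hypot(*(l[0]-r[0])[:2]))
g=p[0][:2]+100*d[:2]/np.hypot(*d[:2]);print('grip',g)
E
```

```text
(array([387.1, 273.8,  19.4]), [1.3, 1.3]) (array([622.8, 242.1,  13.9]), [1.0, 1.0]) (array([614.8, 338. ,  14. ]), [1.4, 1.4])
(array([387.1, 273.8,  19.4]), [1.3, 1.3])
(array([622.8, 242.1,  13.9]), [1.0, 1.0])
(array([614.8, 338. ,  14. ]), [1.4, 1.4])
mid [618.8  290.05  13.95] yaw 0.07001914169935215 232.26913807047197 96.23310241283922
grip [486.85496612 280.79619421]
```

move_arm:
  dp:
    - [30,-26,-6]
    - [30,-26,-6]
    - [30,-26,-6]
    - [30,-26,-6]
    - [30,-26,-6]
    - [30,-26,-6]
    - [30,-26,-6]
    - [30,-26,-6]
    - [0,0,0]
  rotation:
    - [0,0,0.0675]
    - [0,0,0.0675]
    - [0,0,0.0675]
    - [0,0,0.0675]
    - [0,0,0.0675]
    - [0,0,0.0675]
    - [0,0,0.0675]
    - [0,0,0.0675]
    - [0,0,0]
  hand: [1,1,1,1,1,1,1,1,1]
  newtons: 40

```text
clock: 1.27
eef_pos: [489.5, 281.0, 156.6]
eef_rot: [-3.141, -0.001, -3.073]
wrist_force: [-0.1, 0.7, -0.4]
finger_gap: 94.1
finger_force: 0.0
```

```bash
python3 - <<'E'
from h import *
c=shot('wrist','wrist1');s=c['state'];print(s['clock'],s['eef_pos'],s['eef_rot'],s['joints'].round(2))
for n,X in [('pivot',[387,274,26]),('grip',[487,281,13]),('l',[615,338,14]),('r',[623,242,14]),('cheese',[592,7,63])]: print(n,np.round(proj(c,X)))
E
```

```text
1.275 [489.53820755 280.9605003  156.59482303] [-3.14086920e+00 -1.18270874e-03 -3.07277500e+00] [ 0.46  0.38  1.54 -0.    1.23 -1.18]
pivot [316. 116.]
grip [317. 231.]
l [364. 358.]
r [269. 359.]
cheese [ 45. 326.]
```

View pics/wrist1.png

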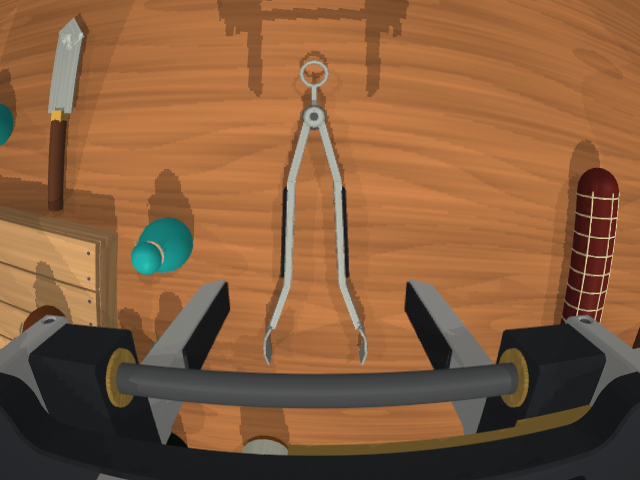

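Wrist view: pivot at (314,117), jaw tips at (268,361) and (363,361), black grips centred near (315,232). All match the triangulated pose.

```bash
python3 - <<'E'
from h import *
c=load('wrist1')
p=atz(c,314,117,26);j=(atz(c,268,361,13)+atz(c,363,361,13))/2;d=(j-p)[:2]
print(p,j,np.arctan2(d[1],d[0]),np.hypot(*d)); u=d/np.hypot(*d);print(p[:2]+100*u)
print('grips',[atz(c,*q,24) for q in [(287,188),(283,277),(342,188),(347,277)]])
a=load('scene0')
print('jaw z by two views', tri([(c,268,361),(a,(684-390)/2.6+300,246/2.6+180)]),tri([(c,314,117),(a,(712-390)/2.6+300,76/2.6+180)]))
E
```

```text
[387.9 272.1  26. ] [623.15 289.2   13.  ] 0.07256101333426981 235.8706690116429
[487.63686045 279.34973566]
grips [array([448.9, 253.4,  24. ]), array([528.6, 253.7,  24. ]), array([445.8, 299.7,  24. ]), array([524.7, 310.9,  24. ])]
jaw z by two views (array([624.9, 241. ,  15.5]), [0.2, 0.2]) (array([387.7, 273.2,  21.5]), [1.2, 1.2])
```

move_arm:
  dp:
    - [-2,-1,-40]
    - [0,0,-40]
    - [0,0,-40]
    - [0,0,-23]
    - [0,0,-8]
    - [0,0,0]
  rotation:
    - [0,0,0]
    - [0,0,0]
    - [0,0,0]
    - [0,0,0]
    - [0,0,0]
    - [0,0,0]
  hand: [1,1,1,1,1,1]

```text
clock: 2.08
eef_pos: [486.2, 282.2, 6.8]
eef_rot: [3.142, 0.0, -3.07]
wrist_force: [0.4, -0.3, -0.1]
finger_gap: 93.9
finger_force: 0.0
```

move_arm:
  dp:
    - [1,-2,-4]
    - [0,0,0]
    - [0,0,0]
    - [0,0,0]
    - [0,0,0]
    - [0,0,0]
    - [0,0,0]
  rotation:
    - [0,0,0]
    - [0,0,0]
    - [0,0,0]
    - [0,0,0]
    - [0,0,0]
    - [0,0,0]
    - [0,0,0]
  hand: [0.7,0.6,0.55,0.49,0.49,0.49,0.49]

```text
clock: 2.95
eef_pos: [487.7, 279.7, 2.7]
eef_rot: [3.141, 0.001, -3.07]
wrist_force: [2.0, -1.2, 3.3]
finger_gap: 46.4
finger_force: 8.8
```

Grips are squeezed to 46 mm with about 9 N on a pad. Lifting slightly first.

move_arm:
  dp:
    - [0,0,10]
    - [0,0,20]
    - [0,0,30]
    - [0,0,40]
    - [0,0,40]
    - [0,0,0]
  rotation:
    - [0,0,0]
    - [0,0,0]
    - [0,0,0]
    - [0,0,0]
    - [0,0,0]
    - [0,0,0]
  hand: [0.49,0.49,0.49,0.49,0.49,0.49]

```text
clock: 3.7
eef_pos: [488.4, 280.3, 145.7]
eef_rot: [3.14, 0.005, -3.07]
wrist_force: [-0.2, -0.2, -0.9]
finger_gap: 46.2
finger_force: 7.6
```

```bash
python3 - <<'E'
from h import *
w=shot('wrist','wrist2');s=shot('side','side2');a=shot('scene','scene2')
im=np.hstack([w['image'][60:420,120:520],cv2.resize(s['image'][140:290,190:356],None,fx=2.4,fy=2.4)]);im=im[:,:800]
cv2.imwrite('pics/crop2.png',im[:,:,::-1])
print(w['state']['eef_pos'],w['state']['eef_rot'],w['state']['finger_gap'])
E
```

```text
[488.39238162 280.26179344 145.74552032] [ 3.13957522  0.00464356 -3.07024238] 46.17715191486302
```

View pics/crop2.png

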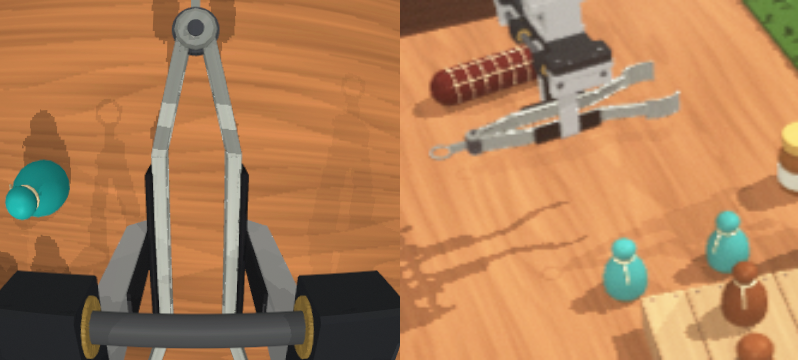

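The tongs are held in the air: pivot at wrist (316,87), jaw tips in the side view near (295,168) and (306,182). Next I check the tongs' pitch and compute the target.

```bash
python3 - <<'E'
from h import *
w,s,a=load('wrist2'),load('side2'),load('scene2')
im=cv2.resize(a['image'][150:300,300:500],None,fx=4,fy=4,interpolation=2);cv2.imwrite('pics/crop3.png',im[:,:,::-1])
print('pivot',tri([(w,316,87),(s,220,198.3)]))
# predicted jaws if level, pads: underside = tcp z - 2.7
e=w['state']['eef_pos'];y=w['state']['eef_rot'][2]+np.pi;u=np.array([np.cos(y),np.sin(y),0]);n=np.array([-u[1],u[0],0])
for k,off in [('pivot',-100*u),('L',137*u+n*36),('R',137*u-n*36)]:
    X=np.array(e)+off+[0,0,10.3+(10 if k=='pivot' else 10)];print(k,X.round(),np.round(proj(s,X),1),np.round((np.array(proj(a,X))-[300,150])*4))
E
```

```text
pivot (array([383.6, 272.9, 154.6]), [0.3, 0.3])
pivot [389. 273. 166.] [221.4 194.3] [526.  75.]
L [622. 326. 166.] [297.  164.2] [638. 339.]
R [628. 254. 166.] [308.2 177.6] [510. 336.]
```

View pics/crop3.png

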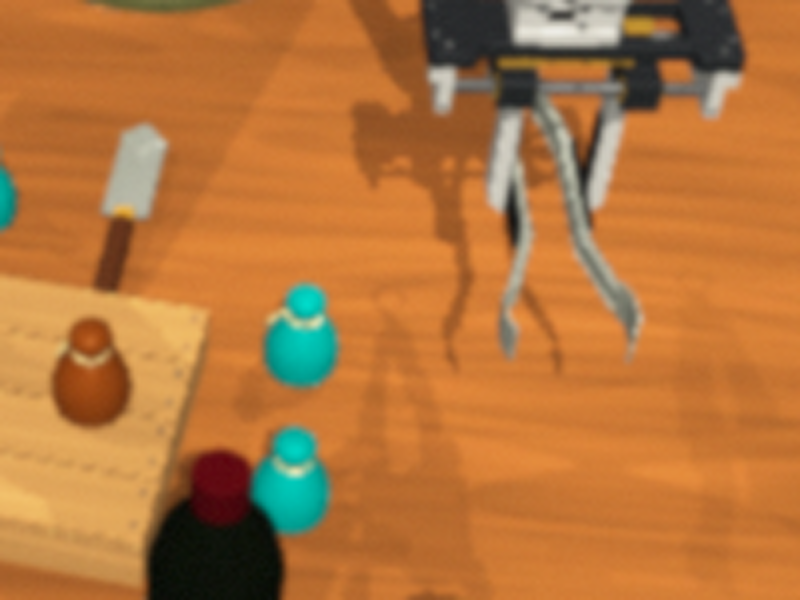

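Scene crop: jaw tips near (507,345) and (633,335) in the crop, so the tongs are held roughly level. The side view suggests a few mm of slip, so I'm quantifying that.

```bash
python3 - <<'E'
from h import *
w,s,b=load('wrist2'),load('side2'),load('side0')
e=np.array(w['state']['eef_pos']);y=w['state']['eef_rot'][2]+np.pi;u=np.array([np.cos(y),np.sin(y),0])
for d in (0,5,10,15):
    X=e-100*u+[0,0,26-2.7-d];print(d,np.round(proj(w,X),1),np.round(proj(s,X),1))
print('calib side0 pivot top', np.round(proj(b,[387.8,272.5,26]),1))
# barrel in wrist via Hough
g=cv2.cvtColor(w['image'],cv2.COLOR_RGB2GRAY)[40:140,260:380]
for r in (w,load('wrist1')):
    g=cv2.cvtColor(r['image'],cv2.COLOR_RGB2GRAY)[40:160,260:380]
    c=cv2.HoughCircles(cv2.medianBlur(g,3),cv2.HOUGH_GRADIENT,1,60,param1=120,param2=15,minRadius=6,maxRadius=30);print(None if c is None else c[0]+[260,40,0])
E
```

```text
0 [316.1  92.8] [221.3 193.4]
5 [316.   94.4] [221.5 194.9]
10 [316.   95.9] [221.7 196.4]
15 [316.   97.3] [222. 198.]
calib side0 pivot top [227.1 234.6]
[[316.5         88.5         22.29999924]]
[[315.5  73.5  12.5]
 [310.5 139.5  12.5]]
```

move_arm:
  dp:
    - [-1,-25,2]
    - [-1,-40,2]
    - [-1,-45,0]
    - [-1,-45,0]
    - [-1,-45,0]
    - [-1,-35,0]
    - [0,-24,0]
    - [0,0,0]
    - [0,0,0]
  rotation:
    - [0,0,-0.03]
    - [0,0,-0.03]
    - [0,0,-0.03]
    - [0,0,-0.03]
    - [0,0,-0.03]
    - [0,0,-0.03]
    - [0,0,-0.02]
    - [0,0,0]
    - [0,0,0]
  hand: [0.49,0.49,0.49,0.49,0.49,0.49,0.49,0.49,0.49]

```text
clock: 4.97
eef_pos: [481.2, 21.2, 145.8]
eef_rot: [3.142, -0.001, 3.013]
wrist_force: [0.1, -0.8, -1.5]
finger_gap: 46.0
finger_force: 7.6
```

```bash
python3 - <<'E'
from h import *
w=shot('wrist','wrist3');s=shot('side','side3');a=shot('scene','scene3')
f=lambda im,r,c,k:cv2.resize(im[r:r+100,c:c+133],None,fx=3,fy=3,interpolation=2)
im=np.hstack([f(a['image'],175,255,3),f(s['image'],170,240,3)])
im=np.vstack([im,np.pad(w['image'][180:460,120:520],((0,0),(199,199),(0,0)))])
cv2.imwrite('pics/crop4.png',im[:,:,::-1]);print(im.shape)
st=w['state'];print(st['clock'],st['eef_pos'],st['eef_rot'],st['finger_gap'],st['finger_force'])
e=np.array(st['eef_pos']);y=st['eef_rot'][2]+np.pi;u=np.array([np.cos(y),np.sin(y),0]);print('jaws@115',e+115*u)
E
```

```text
(580, 798, 3)
4.975 [481.19892998  21.22806869 145.80211598] [ 3.14157229e+00 -1.30333402e-03  3.01328397e+00] 46.03181430764176 7.645534873008728
jaws@115 [595.25359861   6.51302317 145.80211598]
```

View pics/crop4.png

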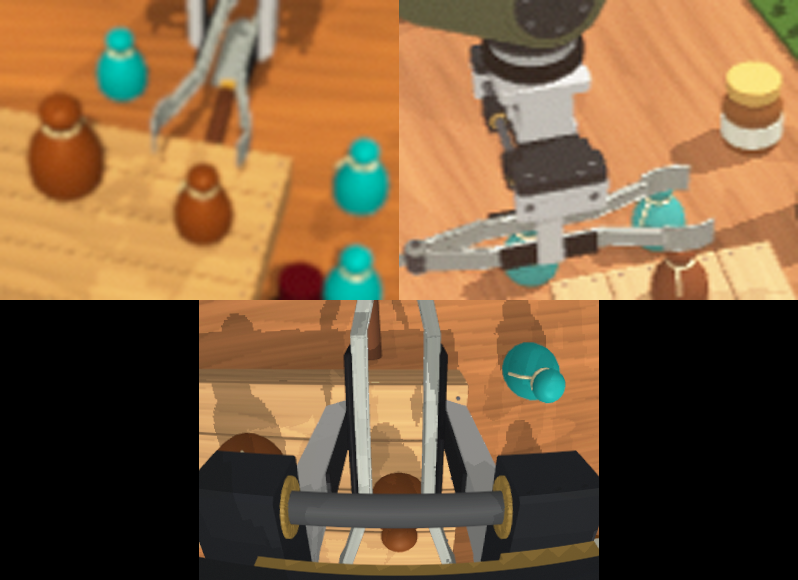

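Scene part: jaw tips' bottoms at crop (156,150) and (243,163), cheese below between them. Side part: bottoms at (711,240) and (687,188). Wrist part: cheese head at (399,537), close to the tongs' middle line at about 396.

```bash
python3 - <<'E'
from h import *
w,s,a=load('wrist3'),load('side3'),load('scene3')
S=lambda u,v:(a,u/3+255,v/3+175)
T=lambda u,v:(s,(u-399)/3+240,v/3+170)
W=lambda u,v:(w,u-199+120,v-300+180)
R=tri([S(156,150),T(711,240)]);L=tri([S(243,163),T(687,188)]);print('R',R,'L',L,'mid',(R[0]+L[0])/2)
print('tip z top', tri([S(155,128),T(713,222)]), tri([S(245,140),T(689,168)]))
print('pivot side/wrist top', T(415,250)[1:])
h=tri([S(203,175),W(399,537)]);print('cheese head',h); print('head side',tri([S(203,175),T(681,259)]))
e=np.array(w['state']['eef_pos']);y=w['state']['eef_rot'][2]+np.pi;u=np.array([np.cos(y),np.sin(y),0]);n=np.array([-u[1],u[0],0])
for k,P in [('head',h[0]),('tipmid',(R[0]+L[0])/2)]: print(k,'along',(P-e)@u,'lat',(P-e)@n,'dz',P[2]-e[2])
p0=e-100*u+[0,0,23.3];print('pivot pred side crop',(np.array(proj(s,p0))-[240,170])*3+[399,0])
E
```

```text
R (array([606.3, -26.2, 143.2]), [1.7, 1.7]) L (array([614.4,  42.6, 142.6]), [3.2, 3.2]) mid [610.35   8.2  142.9 ]
tip z top (array([605.6, -27.5, 165.3]), [3.2, 3.2]) (array([614.3,  42.6, 166.1]), [5.0, 5.0])
pivot side/wrist top (245.33333333333334, 253.33333333333331)
cheese head (array([595.6,  10.1, 109.4]), [0.9, 0.9])
head side (array([592.5,   6.9, 101.1]), [4.7, 4.7])
head along 114.8845753806615 lat 3.601815361033407 dz -36.40211598468244
tipmid along 129.7564444999549 lat 3.604798413718125 dz -2.9021159846824673
pivot pred side crop [418.22058579 242.06187753]
```

move_arm:
  dp:
    - [5,0,0]
    - [0,0,-20]
    - [0,0,-20]
    - [0,0,-15]
    - [0,0,-15]
    - [0,0,-12]
    - [0,0,-7]
    - [0,0,-4]
    - [0,0,0]
  rotation:
    - [0,0,0]
    - [0,0,0]
    - [0,0,0]
    - [0,0,0]
    - [0,0,0]
    - [0,0,0]
    - [0,0,0]
    - [0,0,0]
    - [0,0,0]
  hand: [0.49,0.49,0.49,0.49,0.49,0.49,0.49,0.49,0.49]

```text
clock: 6.25
eef_pos: [486.6, 20.6, 53.5]
eef_rot: [-3.142, 0.0, 3.013]
wrist_force: [-1.4, -0.7, -0.3]
finger_gap: 46.1
finger_force: 7.6
```

```bash
python3 - <<'E'
from h import *
w=shot('wrist','wrist4');s=shot('side','side4');a=shot('scene','scene4')
f=lambda im,r,c:cv2.resize(im[r:r+100,c:c+133],None,fx=3,fy=3,interpolation=2)
im=np.hstack([f(a['image'],185,255),f(s['image'],200,240)])
im=np.vstack([im,np.pad(w['image'][180:460,120:520],((0,0),(199,199),(0,0)))])
cv2.imwrite('pics/crop5.png',im[:,:,::-1])
E
```

```text
(no output)
```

View pics/crop5.png

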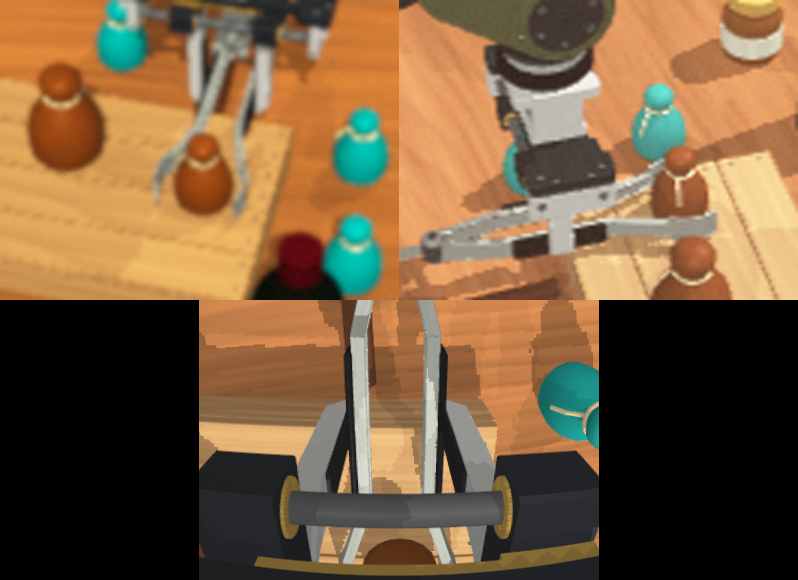

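The jaws straddle the cheese: tips at scene crop (157,205) and (240,210), cheese at (203,185). Closing now.

move_arm:
  dp:
    - [0,0,0]
    - [0,0,0]
    - [0,0,0]
    - [0,0,0]
    - [0,0,0]
    - [0,0,0]
    - [0,0,0]
    - [0,0,0]
  rotation:
    - [0,0,0]
    - [0,0,0]
    - [0,0,0]
    - [0,0,0]
    - [0,0,0]
    - [0,0,0]
    - [0,0,0]
    - [0,0,0]
  hand: [0.46,0.43,0.41,0.39,0.37,0.3,0.2,0.2]
  newtons: 40

```text
clock: 7.4
eef_pos: [486.5, 20.7, 53.4]
eef_rot: [3.142, -0.0, 3.013]
wrist_force: [-0.3, 0.4, -0.7]
finger_gap: 35.7
finger_force: 39.9
```

move_arm:
  dp:
    - [0,0,0]
    - [0,0,4]
    - [0,0,8]
    - [0,0,12]
    - [0,0,15]
    - [0,0,20]
    - [0,0,20]
    - [0,0,18]
    - [0,0,12]
    - [0,0,6]
  rotation:
    - [0,0,0]
    - [0,0,0]
    - [0,0,0]
    - [0,0,0]
    - [0,0,0]
    - [0,0,0]
    - [0,0,0]
    - [0,0,0]
    - [0,0,0]
    - [0,0,0]
  hand: [0.2,0.2,0.2,0.2,0.2,0.2,0.2,0.2,0.2,0.2]

```text
clock: 8.65
eef_pos: [486.6, 20.6, 169.3]
eef_rot: [3.142, 0.001, 3.013]
wrist_force: [-0.0, 0.4, -2.1]
finger_gap: 35.6
finger_force: 39.9
```

move_arm:
  dp:
    - [0,0,4]
    - [0,0,0]
    - [0,0,0]
    - [0,0,0]
    - [0,0,0]
  rotation:
    - [0,0,0]
    - [0,0,0]
    - [0,0,0]
    - [0,0,0]
    - [0,0,0]
  hand: [0.2,0.2,0.2,0.2,0.2]

```text
clock: 9.28
eef_pos: [486.4, 20.7, 172.3]
eef_rot: [-3.142, -0.0, 3.013]
wrist_force: [1.2, 0.5, -2.7]
finger_gap: 35.8
finger_force: 39.9
```

```bash
python3 - <<'E'
from h import *
s=shot('side','side6');a=shot('scene','scene6')
f=lambda im,r,c:cv2.resize(im[r:r+150,c:c+133],None,fx=3,fy=3,interpolation=2)
im=np.hstack([f(a['image'],120,255),f(s['image'],150,240)])
cv2.imwrite('pics/crop6.png',im[:,:,::-1])
st=s['state'];print(st['eef_pos'],st['finger_gap'],st['finger_force'])
e=np.array(st['eef_pos']);y=st['eef_rot'][2]+np.pi;u=np.array([np.cos(y),np.sin(y),0])
J=e+110*u+[0,0,10];print('exp jaws',J,(np.array(proj(a,J))-[255,120])*3,(np.array(proj(s,J))-[240,150])*3+[399,0])
E
```

```text
[486.4332855   20.65321114 172.2898854 ] 35.79300165058479 39.93836055824431
exp jaws [595.52142089   6.51890124 182.2898854 ] [196.32364727 274.04186837] [681.41837088 241.14087221]
```

View pics/crop6.png

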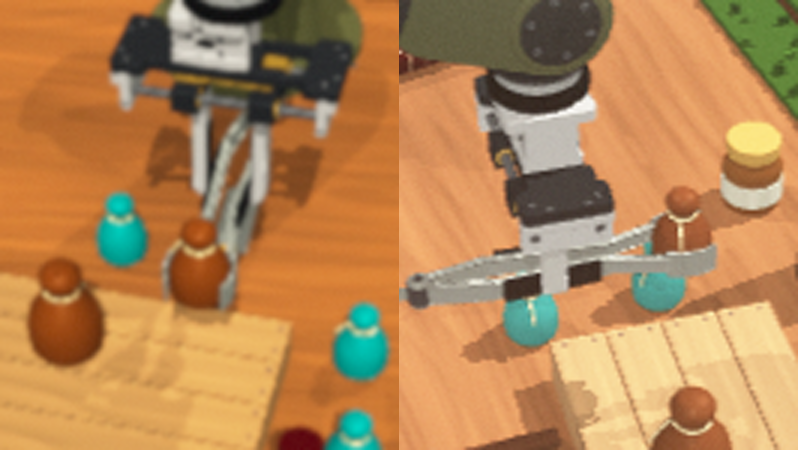

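The cheese is upright in the jaws about 18 cm up (scene crop (200,270), side (683,225)), well clear of the crate, and the grip is steady.

```bash
python3 -c "
from cell import manip
print(manip.sign_off())"
```

```text
the job is handed in; nothing more can be done
None
```

The tongs are still gripped and hold the smaller brown pear-shaped cheese upright in their jaws, about 18 cm above the counter and clear of everything; I handed the job in at about 9.3 s with the grip steady, and sign-off returned no verdict.

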